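# Tighten the monitor post's bolt with a ring spanner in short swings

### The arm

A 6-joint arm with a two-finger parallel gripper is mounted at the origin on the work surface. World frame = base frame: x ahead of the robot, y to its left, z up, the work surface at z = 0. Lengths are in mm, angles in rad, forces in N, time in s.
With the tool pointing down it reaches from about 150 to 775 mm from the base axis. Payload 6.1 kg.
Tool frame: the origin (TCP) lies at the very end of the fingers, on their centre line; the grasp point (between the pads) lies 19 mm behind it; z points along the fingers, y is the line along which they close (so a half turn about z gives the same grasp; the last joint's range is limited). The gripper opens to 85 mm and grips with 20 to 120 N. Pads are 22 mm wide; open, the fingers measure 114 mm over their backs; the gripper's body (76 mm by 85 mm) begins 54 mm behind the grasp point. The pads swing forward as they close: fully open they stand 13 mm farther back than shut.
Start: joints at [-1.286, 0.126, -0.04, 1.405, 0, 1.571], TCP at [147.501, -503.837, 197.895] pointing down, gripper open.
Joint ranges: [-2.72, 2.72], [-0.95, 1.95], [-1.27, 1.35], [-1.78, 2.02], [-1.46, 1.47], [-3.14, 3.14]. Speed limits (rad/s): [2.39, 2.39, 3.01, 3.14, 3.14, 3.14].

### API

Orientations are given as a rotation vector (axis times angle).
In Python, from cell import robot gives the robot as it stands. The module is installed in compiled form; this text tells all that it offers.
- The arm moves only by the tool apply_moves, never from a script. Its argument "increments" is a list that holds one entry, the list of rows, each a list of 5 numbers: the closure, from 0 (fully open) to 1 (shut), then the shift along the tool's x, y, z in mm, then the turn about the tool's z in rad. In form: [[[fingers, dx, dy, dz, twist], ...]]. A call has 1 to 5 rows; each row shifts and turns the commanded pose from where the row before left it, along the tool's axes as they then stand; what a row does not reach is not made up. A row lasts 1/8 s, in which the tool goes at most 62.5 mm and 10.7 degrees, less where a joint would pass 70% of its speed; a pose out of reach is approached as far as the arm can. A call is refused whole if a number of a shift passes 62.5 or a number of a turn 0.188, either way. A call with a gripper value outside its range is refused whole. The fingers move at their own pace and stop on an object; "newtons" is the grip in N (left out, the last holds). Time passes only in rows, so rows that do not move let the fingers close. It gives the time, the measured TCP pose, the force, the opening and the grip force at its end, in the units of the state.
- robot.read_state(): the state, without advancing time (a new reading comes with each control period).
- robot.camera(name): name is "side" or "top" or "wrist"; returns a dict with "img" (400x640x3 uint8, red, green, blue), "K" (3x3 intrinsics, pixels), "k1" (the pictures are not rectified: a ray, as slopes to the right and down, at radius r is drawn at 1 + k1 r^2 times it, then the intrinsics apply), "R" (3x3) and "t" (3): a world point X has camera coordinates R X + t. Camera axes: x right, y down, z forward; pixel columns grow to the right and rows downward; lengths in mm; the calibration is good to about 2 mm. A picture is of the moment at which its call begins. There is no depth.
- robot.job_done(): hands the job in; it is judged then, once.
Trained networks look in the newest picture that a camera, given by its name, has taken for a name from the list of things; names that differ only in an ending like _2 or _b are one class to them, and where a whole thing is asked for, a point or a joint stands for the part that bears it (a point fixed in the world has none). Each returns a list of dicts, best first, with "score" (0 to 1); they miss things now and then, are a little off and sometimes report something else, mostly with a low value. They report only what shows in the picture. A call takes as long as a camera call. They do not tell look-alikes from the thing itself.
- robot.boxes_of(camera, label): "rect" ([left, top, right, bottom] in pixels, round what is visible of it).
- robot.masks_of(camera, label): "mask" (400x640 bool, what is visible of it) and "rect" ([left, top, right, bottom] in pixels, round what is visible of it).
- robot.spot_point(camera, label): "at" ([column, row] in pixels: a listed point, or the origin of a listed thing).
The state is a dict: "time_s": time; "qpos": joint angles; "joint_velocities": joint speeds; "joint_efforts": joint torques, N m; "ee_pos": TCP position; "ee_rot": TCP orientation; "wrist_force": force on the tool from outside, world axes, zero at the start; "ft_torque": the same for the moment, N m; "gripper_width": finger opening in mm; "grasp_force": force on a finger pad.
Only numpy, scipy, OpenCV 4.12 (cv2) and the standard library are available. Lean on these libraries where they do the work, as an engineer would, in place of code of your own. Each camera call takes 0.05 s, during which the arm holds its last target. There are 200 camera calls.

### The job

Take the orange-handled ring spanner from the rubber mat, fit it fully down over the hex bolt in the monitor post's foot and tighten the bolt clockwise, in short swings between the bracket's two cheeks, lifting the spanner off to swing back, until it stops; nip it up there firmly but gently, with about 0.7 N m (6 N at the spanner's grip), and no harder. Touch the bolt with the spanner only, do not knock the bracket or disturb the things around, then lay the spanner back flat on the mat and let go.

Things in the scene. Friction and masses are not known exactly. Their poses are not given: they have to be found in the camera images.
- foot_bolt (a point): Centre of the bolt on its flange's top face, 22 mm above the desk, in the fixed frame of the monitor post's foot: a dark steel U bracket on the desk, open towards -x of this frame, z up. Its 8 mm base plate ends 40 mm in front of the bolt (x = -40 mm); a 50 mm wide clamp sleeve with a 35 mm post, 179 mm high, stands at x = +85 mm.
- bolt_head (a point): The same point, turning with the bolt: a steel hex head, 24 mm across flats, on a 37 mm round flange. The flange's top is z = 0 here (22 mm above the desk); the hex rises to z = +18 mm, its top 5 mm tapered to 70 % for an easy start. Two opposite corners lie on this frame's x axis (the shape repeats every 60 degrees). An orange line on top points to -x.
- bolt (a joint): Turn of the bolt in its nut, in rad; grows as it is tightened (clockwise from above); it stops hard at 3.1 and starts 1.3 to 2.0 rad short of that. Turning takes about 0.3 N m (2.5 N at the spanner's grip) against friction, so it stays where it is left.
- key_grip (a point): Centre of the spanner's orange grip: 95 mm long along x, 16 mm wide along y, 26 mm high; the place to take it. The spanner (0.22 kg) lies flat on the mat with this point 22 mm above its underside. Its ring is 120 mm from here along +x.
- key_ring (a point): Centre of the ring at its underside; z up, the handle runs to -x, ending 180 mm from here in a 35 mm high foot. The ring is a six-sided through hole, 25.8 mm across flats (1.8 mm play, so 8.6 degrees of slack either way on the bolt), 20 mm high, 36 to 41 mm outside; two opposite hole corners lie on the x axis. Fully down on the bolt, its underside rests on the flange.
- mat: Black rubber mat fixed to the desk, 300 mm along x, 210 mm along y, 3 mm thick, origin at the centre of its underside. The spanner starts on it and goes back on it.
- key: The spanner, as described for key_ring; same origin and axes.
- washer: Loose steel washer, 36 mm across, 5 mm thick, on the mat beyond the spanner's ring (bystander).
- spare_nut: Loose brass hex nut, 28 mm across corners, 12 mm high, on the mat (bystander).
- collar: Loose black rubber collar, 48 mm across, 18 mm high, on the desk beside the bracket (bystander).
- mug: Blue mug, 80 mm across, 90 mm high (bystander).
- stapler: Red and black stapler, 130 mm long (bystander).
- tape_roll: Cardboard-brown roll of tape, 76 mm across, 24 mm high (bystander).
- mouse: Black computer mouse, 100 mm long (bystander).
- cheeks: The bracket's two upright cheeks, 5 mm thick, tops 66 mm above the desk; origin on the desk under the bolt, axes as foot_bolt. Inner faces at y = +-62 mm, from x = -40 mm back to x = +125 mm. The spanner on the bolt can swing its handle only about 50 degrees to either side of -x before it meets a cheek.
- nut (a joint): Wind-up of the captive nut under the bolt in its rubber mount (black disc, 42 mm across, under the bolt's flange), in rad: it turns with the bolt, as a spring, by 0.125 rad per N m of torque on the bolt, positive when tightening: 0 unloaded, about 0.04 while the bolt turns, 0.0875 at 0.7 N m, more than 0.1375 (1.1 N m) is too much.
Things that resemble listed ones, but are neither listed nor needed, are in the scene too. What is shaped like the key but green is not meant.

How it is judged:
By the outcome, as a careful person would: the job done as asked, in the order asked, and still so for the second after the job is handed in, with the robot touching nothing.
It also fails if it takes over 72 s, if anything falls off the work surface, if the arm or the gripper's body presses on something with over 40 N, if the wrist force passes 120 N, or if a joint passes its speed limit or range.

## Working session

There is one attempt and no reset: what is moved stays moved. The work goes in short steps, Python scripts to look and compute and a tool call to move; the robot and the scene stay as the last step left them, time stands still between calls to the robot, and variables do not carry over. Pictures are saved under pics/ and viewed, at most 10 in all, crops included, and the job is handed in when it is done.

Besides the shell and the picture viewer there is one more tool, called after "Request:" in YAML: its name, and indented under it one key for each argument. apply_moves: Moves the arm, as the interface text tells. Its arguments: {"type":"object","properties":{"increments":{"type":"array","items":{"type":"array","items":{"type":"array","items":{"type":"number"}}}},"newtons":{"type":"number"}},"required":["increments"]}

```bash
mkdir -p pics
cat > h.py <<'E'
import numpy as np, cv2
from cell import robot
from scipy.spatial.transform import Rotation as Ro
def ray(c,uv):
    K=c["K"];x=np.array([(uv[0]-K[0,2])/K[0,0],(uv[1]-K[1,2])/K[1,1]])
    s=x.copy()
    for _ in range(20): s=x/(1+c["k1"]*(s@s))
    d=c["R"].T@np.array([*s,1.]);o=-c["R"].T@c["t"]
    return o,d
def atz(c,uv,z):
    o,d=ray(c,uv);return o+d*(z-o[2])/d[2]
def proj(c,X):
    p=c["R"]@np.asarray(X,float)+c["t"];s=p[:2]/p[2];s=s*(1+c["k1"]*(s@s))
    return np.array([c["K"][0,0]*s[0]+c["K"][0,2],c["K"][1,1]*s[1]+c["K"][1,2]])
def save(c,name,box=None,k=1):
    i=c["img"][:,:,::-1]
    if box: i=i[box[1]:box[3],box[0]:box[2]]
    cv2.imwrite("pics/"+name,cv2.resize(i,None,fx=k,fy=k,interpolation=cv2.INTER_CUBIC))
E
python3 - <<'E'
from h import *
Z=dict(foot_bolt=22,bolt_head=22,key_grip=25,key_ring=3,mat=0,washer=3,spare_nut=3,collar=0,cheeks=0,mug=0)
for n in ["top","side"]:
    c=robot.camera(n);save(c,n+".png")
    print(n,"cam at",(-c["R"].T@c["t"]).round())
    for k in Z:
        for d in robot.spot_point(n,k)[:3]:
            print(k,round(d["score"],2),np.round(d["at"]),atz(c,d["at"],Z[k]).round(1))
E
```

```text
top cam at [ 287.   11. 1134.]
foot_bolt 0.7 [253. 202.] [572.5 193.5  22. ]
foot_bolt 0.57 [476. 189.] [ 551.8 -458.    22. ]
foot_bolt 0.34 [378. 176.] [ 615.6 -176.7   22. ]
bolt_head 0.58 [252. 198.] [585.3 195.5  22. ]
bolt_head 0.41 [479. 188.] [ 554.9 -467.9   22. ]
key_grip 0.86 [440. 290.] [ 275.  -305.3   25. ]
key_grip 0.71 [383. 197.] [ 552.1 -182.1   25. ]
key_grip 0.55 [380. 175.] [ 617.7 -180.7   25. ]
key_ring 0.89 [396. 266.] [ 353.7 -197.2    3. ]
key_ring 0.73 [378. 176.] [ 621.3 -178.7    3. ]
mat 0.67 [379. 173.] [ 632.  -185.5    0. ]
washer 0.39 [360. 142.] [ 735.  -139.9    3. ]
spare_nut 0.64 [356. 158.] [ 683.9 -120.1    3. ]
collar 0.64 [290. 171.] [662.   81.6   0. ]
collar 0.29 [252. 197.] [592.6 197.6   0. ]
cheeks 0.51 [294. 168.] [671.3  69.2   0. ]
mug 0.9 [158. 227.] [527.  478.1   0. ]
side cam at [-69. 702. 806.]
foot_bolt 0.71 [261. 237.] [593.  201.9  22. ]
bolt_head 0.61 [260. 238.] [593.8 207.3  22. ]
key_grip 0.71 [452. 198.] [ 288.  -289.7   25. ]
key_grip 0.69 [360. 178.] [ 556.6 -185.7   25. ]
key_ring 0.97 [339. 169.] [ 658.8 -206.4    3. ]
key_ring 0.74 [417. 210.] [ 347.5 -196.1    3. ]
mat 0.81 [341. 177.] [ 627.2 -179.8    0. ]
washer 0.42 [307. 170.] [ 737.9 -131.8    3. ]
washer 0.24 [263. 239.] [598.2 191.8   3. ]
spare_nut 0.35 [402. 152.] [ 558.7 -440.4    3. ]
collar 0.42 [275. 212.] [661.9  87.6   0. ]
cheeks 0.63 [265. 244.] [584.1 197.6   0. ]
mug 0.91 [190. 322.] [525.9 482.2   0. ]
```

View pics/top.png

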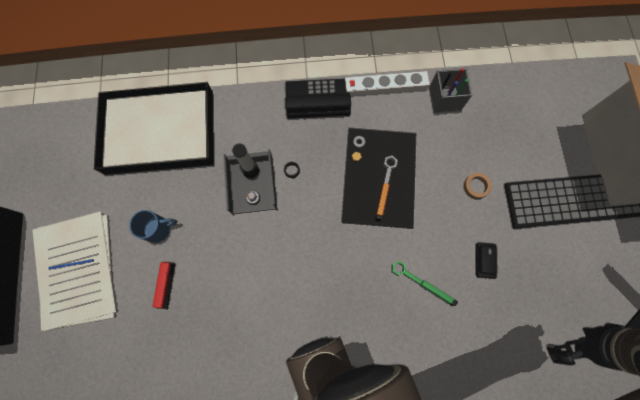

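View pics/side.png

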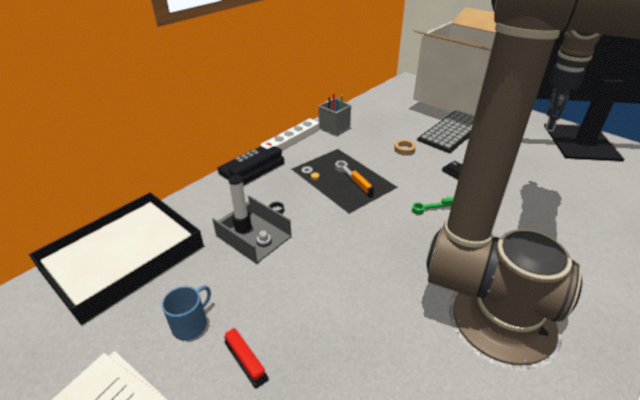

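The top view shows two spanner shapes. The orange-handled one is on the black mat, with its grip at (383,203) and ring at (391,161). The green one is on the desk at (425,283). The orange handle and the mat both fit the description, so the orange one is meant. The bolt is at (252,198) in the bracket, whose opening faces the robot. I'll confirm in a crop and measure.

Run:
```python
from h import *
c=robot.camera("top");save(c,"crop.png",(220,120,430,240),3.8)
s=robot.read_state();R=Ro.from_rotvec(s["ee_rot"]).as_matrix();print(s["ee_pos"],R.round(3).tolist(),s["qpos"],s["gripper_width"],s["wrist_force"])
w=robot.camera("wrist");print("wrist cam in tool:",(R.T@(-w["R"].T@w["t"]-s["ee_pos"])).round(1),(w["R"]@R).round(3).tolist(),w["K"].round(1).tolist())
hsv=cv2.cvtColor(c["img"],cv2.COLOR_RGB2HSV)
m=(hsv[:,:,0]>5)&(hsv[:,:,0]<22)&(hsv[:,:,1]>150)&(hsv[:,:,2]>90);m[:150]=0;m[:,:370]=0;m[230:]=0;m[:,400:]=0
ys,xs=np.nonzero(m);P=np.array([atz(c,(x,y),36)[:2] for x,y in zip(xs,ys)]);mu=P.mean(0);u,S,v=np.linalg.svd(P-mu);print(len(P),mu,v[0],np.ptp((P-mu)@v[0]))
for n in["key_ring","key_grip"]:
  for d in robot.masks_of("top",n): print(n,d["score"],d["rect"])
```

```text
[ 147.48036309 -503.83643502  197.87903911] [[0.96, 0.281, -0.0], [0.281, -0.96, 0.0], [-0.0, -0.0, -1.0]] [-1.28603012e+00  1.25814319e-01 -3.96173899e-02  1.40539737e+00
 -1.02904891e-05  1.57081783e+00] 85.28118257757907 [ 0.84589093 -0.08230062  0.39040388]
wrist cam in tool: [  67.2    0.6 -175.3] [[0.0, 1.0, -0.0], [-0.964, 0.0, -0.264], [-0.264, 0.0, 0.964]] [[310.8, 0.0, 318.8], [0.0, 310.8, 198.5], [0.0, 0.0, 1.0]]
196 [ 543.11144004 -179.1557249 ] [-0.94569081  0.32506752] 93.29253552303285
key_ring 0.9 [407.6, 273.9, 456.3, 307.6]
key_ring 0.88 [371.3, 158.2, 397.7, 217.3]
key_grip 0.94 [374.1, 154.8, 397.4, 223.0]
key_grip 0.74 [389.6, 262.6, 458.4, 306.5]
```

View pics/crop.png

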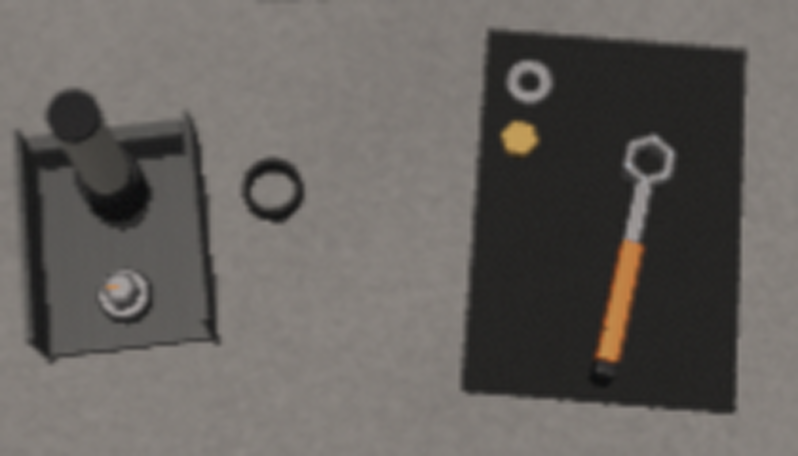

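The crop confirms it: orange grip at (620,300), steel hex ring at (650,158), on the mat. The washer (530,82) and nut (520,137) lie to its left. The bolt is at (124,293) with its orange line pointing left. Next I'll move over the spanner.

Request:
apply_moves:
  increments:
    - [[0, 43.5, -13.7, 0, 0], [0, 43.5, -13.7, 0, 0], [0, 43.5, -13.7, 0, 0], [0, 43.5, -13.7, 0, 0]]

```text
time_s: 1.8
ee_pos: [300.1, -401.5, 198.0]
ee_rot: [3.11, 0.445, 0.0]
wrist_force: [0.1, 0.4, 0.4]
gripper_width: 85.5
grasp_force: 0.0
```

Request:
apply_moves:
  increments:
    - [[0, 43.5, -13.7, 0, 0], [0, 43.5, -13.7, 0, 0], [0, 43.5, -13.7, 0, 0], [0, 43.5, -13.7, 0, 0]]

```text
time_s: 2.3
ee_pos: [451.9, -299.9, 198.0]
ee_rot: [3.109, 0.446, 0.0]
wrist_force: [0.1, -0.1, 0.5]
gripper_width: 85.6
grasp_force: 0.0
```

Request:
apply_moves:
  increments:
    - [[0.5, 43.5, -13.7, 0, 0], [0.5, 43.5, -13.7, 0, 0], [0.5, 43.5, -13.7, 0, 0], [0.5, 43.5, -13.7, 0, 0]]

```text
time_s: 2.8
ee_pos: [603.5, -198.4, 197.9]
ee_rot: [3.11, 0.446, 0.0]
wrist_force: [0.4, 0.3, 1.0]
gripper_width: 42.8
grasp_force: 0.0
```

Request:
apply_moves:
  increments:
    - [[0.5, 0, 0, 0, 0.154], [0.5, 0, 0, 0, 0.154], [0.5, 0, 0, 0, 0.154], [0.5, 0, 0, 0, 0.154], [0.5, 0, 0, 0, 0]]

```text
time_s: 3.42
ee_pos: [601.2, -202.6, 197.8]
ee_rot: [-3.098, 0.508, -0.0]
wrist_force: [0.4, 0.3, -0.5]
gripper_width: 42.6
grasp_force: 0.0
```

```bash
cat >> h.py <<'E'
def st():
    s=robot.read_state();R=Ro.from_rotvec(s["ee_rot"]).as_matrix();yaw=np.arctan2(R[1,0],R[0,0])
    print("t",round(s["time_s"],2),"pos",np.round(s["ee_pos"],1),"yaw",round(yaw,4),"tilt",np.round(R[:,2],3),"q",np.round(s["qpos"],2),"w",round(s["gripper_width"],1),"g",round(s["grasp_force"],1),"F",np.round(s["wrist_force"],1),"T",np.round(s["ft_torque"],2))
    return s,R,yaw
E
python3 - <<'E'
from h import *
st();c=robot.camera("wrist");save(c,"w1.png")
for k,z in dict(key_grip=25,key_ring=3,mat=0,washer=3,spare_nut=3).items():
    for d in robot.spot_point("wrist",k)[:2]: print(k,round(d["score"],2),np.round(d["at"]),atz(c,d["at"],z).round(1))
E
```

```text
t 3.42 pos [ 601.2 -202.6  197.8] yaw -0.3253 tilt [ 0.001  0.002 -1.   ] q [-0.33  0.34  0.23  1.46  0.    3.14] w 42.6 g 0.0 F [ 0.4  0.3 -0.5] T [-0.02  0.03 -0.01]
key_grip 0.82 [312. 225.] [ 546.  -175.3   25. ]
key_grip 0.81 [458. 375.] [ 277.3 -294.2   25. ]
key_ring 0.85 [374. 337.] [ 353.9 -200.6    3. ]
key_ring 0.62 [ 18. 280.] [590.2 219.1   3. ]
mat 0.89 [296. 158.] [ 624.7 -182.1    0. ]
mat 0.37 [ 38. 271.] [592.7 190.9  -0. ]
washer 0.78 [218.  72.] [ 742.8 -131.7    3. ]
spare_nut 0.95 [226. 124.] [ 687.6 -117.8    3. ]
spare_nut 0.27 [315. 224.] [ 539.1 -176.4    3. ]
```

View pics/w1.png

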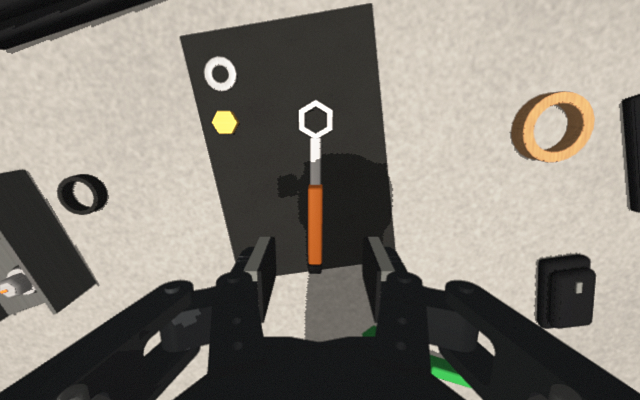

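The wrist view shows the ring at (316,120), the grip from (315,186) to (315,266), the washer at (220,73) and the nut at (224,122). Joint 6 is at its limit, so I'll take the half-turned grasp. First I'll refine the spanner's pose.

```bash
cat >> h.py <<'E'
def keypose(c,zu,roi):
    "ring centre and yaw from grip (top zu+35) and ring hole; zu=underside height"
    x0,y0,x1,y1=roi;hsv=cv2.cvtColor(c["img"],cv2.COLOR_RGB2HSV)
    m=(hsv[:,:,0]>5)&(hsv[:,:,0]<20)&(hsv[:,:,1]>150);r=np.zeros_like(m);r[y0:y1,x0:x1]=1;m&=r
    n,l,s,_=cv2.connectedComponentsWithStats(m.astype(np.uint8));i=1+np.argmax(s[1:,4]);ys,xs=np.nonzero(l==i)
    P=np.array([atz(c,(x,y),zu+35)[:2] for x,y in zip(xs,ys)]);mu=P.mean(0);v=np.linalg.svd(P-mu)[2][0]
    t=(P-mu)@v;mid=mu+v*(t.max()+t.min())/2;return mid,v,np.ptp(t),np.ptp((P-mu)@np.array([-v[1],v[0]]))
E
python3 - <<'E'
from h import *
c=robot.camera("wrist");mid,v,L,W=keypose(c,3,(280,150,350,290))
if v[0]<0:v=-v
print("grip",mid,"yaw",np.arctan2(v[1],v[0]),L,W)
g=c["img"].min(2)
m=np.zeros(g.shape,np.uint8);m[95:145,290:342]=(g[95:145,290:342]>130)
cn,h=cv2.findContours(m,cv2.RETR_CCOMP,cv2.CHAIN_APPROX_NONE)
for q,hh in zip(cn,h[0]):
    if len(q)>30:
        M=cv2.moments(q);u=np.array([M["m10"],M["m01"]])/M["m00"];print("hole" if hh[3]>=0 else "outer",u,M["m00"],atz(c,u,23)[:2],atz(c,u,3)[:2])
E
```

```text
grip [ 549.17909256 -180.18913592] yaw -0.33197789182218607 97.2945298731113 16.57125822205525
outer [315.43848425 120.49458661] 1016.0 [ 659.12372906 -217.9717237 ] [ 658.79439262 -217.58445228]
hole [315.4927686  119.47520661] 484.0 [ 660.12530607 -218.37524815] [ 659.85316724 -218.01102103]
```

Request:
apply_moves:
  increments:
    - [[0.5, -29.4, -2.3, 0, 0], [0.5, -29.4, -2.3, 0, 0], [0.5, 0, 0, 5, -0.1845], [0.5, 0, 0, 5, -0.1845], [0.5, 0, 0, 5, -0.1845]]

```text
time_s: 4.4
ee_pos: [546.3, -181.1, 183.0]
ee_rot: [-3.116, -0.372, -0.003]
wrist_force: [-0.1, -0.4, -0.3]
gripper_width: 42.7
grasp_force: 0.0
```

Request:
apply_moves:
  increments:
    - [[0.5, 0, 0, 5, -0.1845], [0.5, 0, 0, 5, -0.1845], [0.5, 0, 0, 5, -0.1845], [0.5, 0, 0, 5, -0.1845], [0.5, 0, 0, 5, -0.1845]]

```text
time_s: 5.03
ee_pos: [546.4, -181.1, 157.8]
ee_rot: [-2.626, -1.721, -0.005]
wrist_force: [0.4, 0.1, -0.1]
gripper_width: 42.6
grasp_force: 0.0
```

Request:
apply_moves:
  increments:
    - [[0.5, 0, 0, 5, -0.1845], [0.5, 0, 0, 5, -0.1845], [0.5, 0, 0, 5, -0.1845], [0.5, 0, 0, 5, -0.1845], [0.5, 0, 0, 5, -0.1845]]

```text
time_s: 5.65
ee_pos: [546.4, -181.0, 132.8]
ee_rot: [-1.586, -2.711, -0.007]
wrist_force: [-0.1, -0.2, 0.4]
gripper_width: 43.0
grasp_force: 0.0
```

Request:
apply_moves:
  increments:
    - [[0.5, 0, 0, 5, -0.1845], [0.5, 0, 0, 5, -0.1845], [0.5, 0, 0, 5, -0.1845], [0.5, 0, 0, 5, -0.1845], [0.5, 0, 0, 0, 0]]

```text
time_s: 6.28
ee_pos: [546.2, -180.8, 112.6]
ee_rot: [-0.514, -3.099, -0.007]
wrist_force: [-1.7, 1.6, 0.3]
gripper_width: 42.6
grasp_force: 0.0
```

Run:
```python
from h import *
s,R,y=st();c=robot.camera("wrist");save(c,"w2.png")
mid,v,L,W=keypose(c,3,(250,100,400,399))
if v[0]<0:v=-v
print("grip",mid,"yaw",np.arctan2(v[1],v[0]),L,W, "in tool",(R.T@(np.array([*mid,25])-s["ee_pos"])).round(1))
for d in robot.spot_point("wrist","key_ring")[:1]: print(d["score"],d["at"],atz(c,d["at"],3))
```

```text
t 6.28 pos [ 546.2 -180.8  112.6] yaw 2.8127 tilt [ 0.001  0.004 -1.   ] q [-0.32  0.23 -0.1   1.24  0.    0.01] w 42.6 g 0.0 F [-1.7  1.6  0.3] T [-0.    0.   -0.02]
grip [ 545.16517648 -178.6710051 ] yaw -0.32999838430044426 93.29223762566639 16.69977565480583 in tool [ 1.6  1.3 87.6]
0.67 [319.1, 297.4] [ 658.3925812  -218.54667585    3.        ]
```

View pics/w2.png

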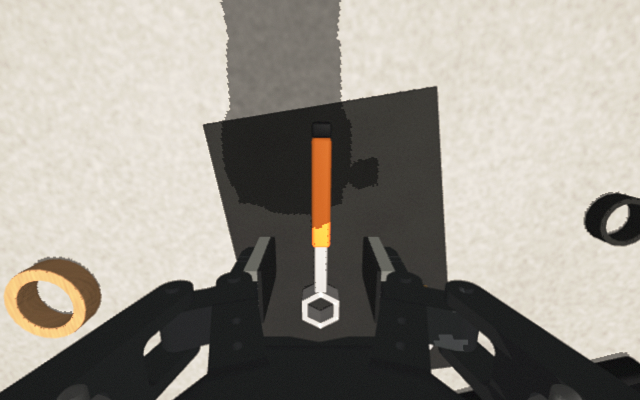

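The wrist view shows the spanner centred between the pads: grip (321,190), ring (320,310). Now I'll descend and grasp.

Request:
apply_moves:
  increments:
    - [[0.55, 1.5, 1, 35, 0], [0.6, 0, 0, 35, 0], [0.6, 0, 0, 25, 0], [0.6, 0, 0, 10.5, 0], [0.6, 0, 0, 0, 0]]

```text
time_s: 7.0
ee_pos: [545.4, -179.0, 7.4]
ee_rot: [0.513, 3.099, 0.007]
wrist_force: [-0.3, 0.3, -0.2]
gripper_width: 34.3
grasp_force: 0.0
```

Request:
apply_moves:
  increments:
    - [[1, 0, 0, 0, 0], [1, 0, 0, 0, 0], [1, 0, 0, 0, 0], [1, 0, 0, 0, 0]]
  newtons: 80

```text
time_s: 7.5
ee_pos: [545.6, -179.1, 7.7]
ee_rot: [0.511, 3.099, 0.006]
wrist_force: [0.2, -0.1, -0.2]
gripper_width: -0.0
grasp_force: 0.0
```

Request:
apply_moves:
  increments:
    - [[1, 0, 0, -10, 0], [1, 0, 0, -30, 0], [1, 0, 0, -40, 0], [1, 0, 0, -40, 0], [1, 0, 0, 0, 0]]

```text
time_s: 8.12
ee_pos: [547.5, -180.3, 131.9]
ee_rot: [0.51, 3.092, 0.005]
wrist_force: [-0.6, 0.2, -0.3]
gripper_width: 0.3
grasp_force: 0.0
```

Run:
```python
from h import *
s,R,y=st()
for n in ["top","side"]:
    c=robot.camera(n);save(c,n+"2.png",(200,110,440,260) if n=="side" else None,1 if n=="top" else 3.2)
    for k in ["foot_bolt","bolt_head","cheeks"]:
        for d in robot.spot_point(n,k)[:2]: print(n,k,round(d["score"],2),np.round(d["at"],1),atz(c,d["at"],0 if k=="cheeks" else 22).round(1))
c=robot.camera("wrist")
mid,v,L,W=keypose(c,s["ee_pos"][2]-3,(250,100,400,399))
print(mid,v,L,W,(R.T@(np.array([*mid,25])-s["ee_pos"])).round(1))
```

```text
t 8.12 pos [ 547.5 -180.3  131.9] yaw 2.8147 tilt [ 0.008  0.002 -1.   ] q [-0.32  0.22 -0.07  1.27  0.    0.01] w 0.3 g 0.0 F [-0.6  0.2 -0.3] T [ 0.04  0.03 -0.03]
top foot_bolt 0.95 [252.9 200.3] [576.6 193.   22. ]
top bolt_head 0.72 [477.1 189.3] [ 550.6 -460.8   22. ]
top bolt_head 0.55 [252.  196.9] [587.  195.1  22. ]
side foot_bolt 0.8 [262.5 238.2] [586.9 202.7  22. ]
side bolt_head 0.49 [261.4 238.7] [587.7 206.   22. ]
side cheeks 0.71 [266.3 240.7] [590.1 188.4   0. ]
[ 513.29972825 -168.7593538 ] [ 0.94461362 -0.32818457] 45.41529436147491 8.75886358887103 [ 36.8  -0.5 106.6]
```

The gripper shut on nothing, so I'll look.

Run:
```python
from h import *
s,R,y=st();c=robot.camera("wrist");save(c,"w3.png")
mid,v,L,W=keypose(c,3,(250,60,400,399))
if v[0]<0:v=-v
print("grip",mid,"yaw",np.arctan2(v[1],v[0]),L,W, "in tool",(R.T@(np.array([*mid,25])-s["ee_pos"])).round(1))
```

```text
t 8.57 pos [ 544.9 -179.4  126.6] yaw 2.8147 tilt [-0.     0.004 -1.   ] q [-0.32  0.23 -0.07  1.27  0.    0.01] w 0.0 g 0.0 F [ 0.   1.1 -0.1] T [ 0.01  0.01 -0.04]
grip [ 542.24078093 -177.55411205] yaw -0.3348351606944755 86.92730609124621 16.781933430582185 in tool [  2.9   0.5 101.6]
```

View pics/w3.png

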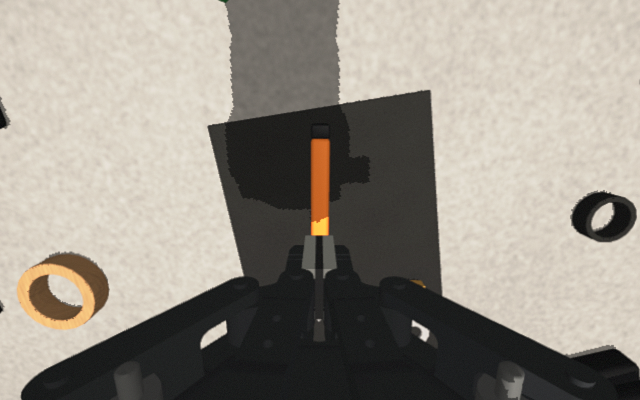

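The closed fingertips are at row 235. By the calibration the TCP's near edge should be near row 212, so the real tips may sit above the stated TCP. I'll check from the side camera with the TCP projected into the picture.

Run:
```python
from h import *
s,R,y=st();c=robot.camera("side")
p=np.array(s["ee_pos"]);u=[proj(c,p+[0,0,d]) for d in (0,20,40)]
print(np.round(u,1))
x,yy=int(u[0][0]),int(u[0][1]);b=(x-60,yy-60,x+60,yy+40);k=6
i=cv2.resize(c["img"][b[1]:b[3],b[0]:b[2],::-1],None,fx=k,fy=k,interpolation=cv2.INTER_CUBIC)
for q,col in zip(u,[(0,0,255),(0,255,0),(255,255,0)]): cv2.line(i,*[tuple(int(w) for w in ((q-b[:2]+[e,0])*k)) for e in (3,15)],col,1)
cv2.imwrite("pics/s3.png",i)
```

```text
t 8.62 pos [ 545.  -179.5  126.8] yaw 2.8147 tilt [ 0.     0.004 -1.   ] q [-0.32  0.23 -0.07  1.27  0.    0.01] w 0.1 g 0.0 F [ 0.4 -0.1  0.2] T [ 0.06 -0.   -0.04]
[[363.4 153.2]
 [363.8 147.5]
 [364.2 141.7]]
```

View pics/s3.png

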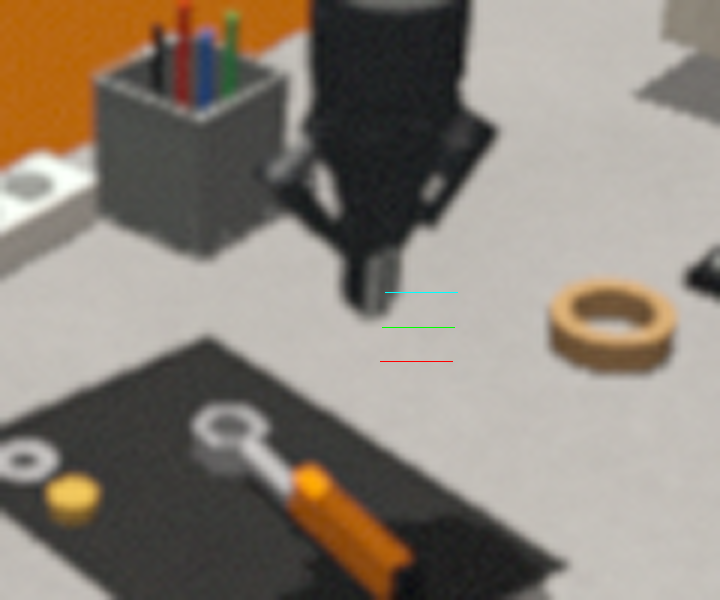

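The side view shows the closed tips at crop (370,315), about 30 mm above the stated TCP (red line). The fingers reach roughly 31–36 mm less far than stated, so they closed just above the grip. I'll regrasp lower, in guarded steps.

Request:
apply_moves:
  increments:
    - [[0.6, 0, 0, 30, 0], [0.6, 0, 0, 40, 0], [0.6, 0, 0, 35, 0], [0.6, 0, 0, 21, 0], [0.6, 0, 0, 0, 0]]

```text
time_s: 9.3
ee_pos: [543.9, -178.5, -0.4]
ee_rot: [-0.511, -3.097, -0.007]
wrist_force: [0.5, 0.9, -0.4]
gripper_width: 34.2
grasp_force: 0.0
```

Request:
apply_moves:
  increments:
    - [[0.6, 0, 0, 10, 0], [0.6, 0, 0, 6, 0], [0.6, 0, 0, 0, 0]]

```text
time_s: 9.68
ee_pos: [545.5, -179.0, -14.6]
ee_rot: [0.511, 3.099, 0.007]
wrist_force: [-0.1, 1.2, 0.6]
gripper_width: 34.3
grasp_force: 0.0
```

Request:
apply_moves:
  increments:
    - [[0.6, 0, 0, 4, 0], [0.6, 0, 0, 0, 0]]

```text
time_s: 9.93
ee_pos: [545.4, -179.0, -18.7]
ee_rot: [0.511, 3.099, 0.007]
wrist_force: [0.1, -0.7, -1.4]
gripper_width: 34.1
grasp_force: 0.0
```

Run:
```python
from h import *
s,R,y=st()
c=robot.camera("wrist");mid,v,L,W=keypose(c,3,(250,60,400,399))
print("yaw",np.arctan2(v[1],v[0]),L,W,mid)
```

```text
t 9.93 pos [ 545.4 -179.   -18.7] yaw 2.8147 tilt [ 0.001  0.004 -1.   ] q [-0.32  0.3  -0.31  0.96  0.    0.01] w 34.1 g 0.0 F [ 0.1 -0.7 -1.4] T [-0.02 -0.01 -0.03]
yaw -0.3324240698797341 80.09362226718031 15.93712610546326 [ 538.74416144 -176.48689075]
```

Request:
apply_moves:
  increments:
    - [[0.6, 0, 0, 3, 0], [1, 0, 0, 0, 0], [1, 0, 0, 0, 0], [1, 0, 0, 0, 0], [1, 0, 0, 0, 0]]
  newtons: 80

```text
time_s: 10.6
ee_pos: [545.4, -179.0, -21.6]
ee_rot: [0.511, 3.099, 0.006]
wrist_force: [-0.3, -0.1, 0.3]
gripper_width: 14.6
grasp_force: 78.2
```

Run:
```python
from h import *
s,R,y=st()
```

```text
t 10.6 pos [ 545.4 -179.   -21.6] yaw 2.8147 tilt [ 0.001  0.004 -1.   ] q [-0.32  0.3  -0.31  0.96  0.    0.01] w 14.6 g 78.2 F [-0.3 -0.1  0.3] T [ 0.05  0.14 -0.02]
```

Gripped (14.6 mm opening, 78 N). Now I'll lift and carry it to a pose where the wrist camera sees the bolt beside the spanner, at the same yaw so that calibration bias cancels.

Request:
apply_moves:
  increments:
    - [[1, 0, 0, -8, 0], [1, 0, 0, -20, 0], [1, 0, 0, -35, 0], [1, 0, 0, -40, 0], [1, 0, 0, -34, 0]]

```text
time_s: 11.22
ee_pos: [545.3, -179.5, 117.1]
ee_rot: [0.511, 3.099, 0.007]
wrist_force: [-0.0, 0.1, -2.7]
gripper_width: 14.4
grasp_force: 78.1
```

Request:
apply_moves:
  increments:
    - [[1, 6, 26, 0, 0], [1, 12, 50, 0, 0], [1, 12, 50, 0, 0], [1, 12, 50, 0, 0], [1, 12, 50, 0, 0]]

```text
time_s: 11.85
ee_pos: [566.6, 53.5, 116.6]
ee_rot: [0.511, 3.099, 0.007]
wrist_force: [0.9, 0.2, -2.5]
gripper_width: 14.4
grasp_force: 78.3
```

Request:
apply_moves:
  increments:
    - [[1, 12, 50, 0, 0], [1, 8, 36, 0, 0], [1, 0, 0, 0, 0], [1, 0, 0, 0, 0]]

```text
time_s: 12.35
ee_pos: [575.1, 139.4, 116.6]
ee_rot: [0.511, 3.1, 0.006]
wrist_force: [0.6, -0.1, -1.8]
gripper_width: 14.6
grasp_force: 78.5
```

Run:
```python
from h import *
s,R,y=st()
c=robot.camera("wrist");np.savez("w4.npz",**{k:c[k] for k in ("img","K","k1","R","t")})
for k in ["foot_bolt","bolt_head","cheeks"]:
    for d in robot.spot_point("wrist",k)[:2]: print(k,round(d["score"],2),np.round(d["at"],1),atz(c,d["at"],0 if k=="cheeks" else 22).round(1))
for d in robot.masks_of("wrist","bolt_head")[:2]: print(d["score"],d["rect"])
save(c,"w4.png",(200,80,600,380),2)
i=c["img"][:,:,::-1].copy()
```

```text
t 12.35 pos [575.1 139.4 116.6] yaw 2.815 tilt [ 0.001  0.003 -1.   ] q [ 0.24  0.26 -0.05  1.26  0.    0.56] w 14.6 g 78.5 F [ 0.6 -0.1 -1.8] T [ 0.04  0.08 -0.01]
foot_bolt 0.59 [385.8 186.3] [590.9 197.2  22. ]
bolt_head 0.8 [381.2 186. ] [589.3 193.4  22. ]
0.83 [359.4, 162.0, 406.4, 206.8]
```

View pics/w4.png

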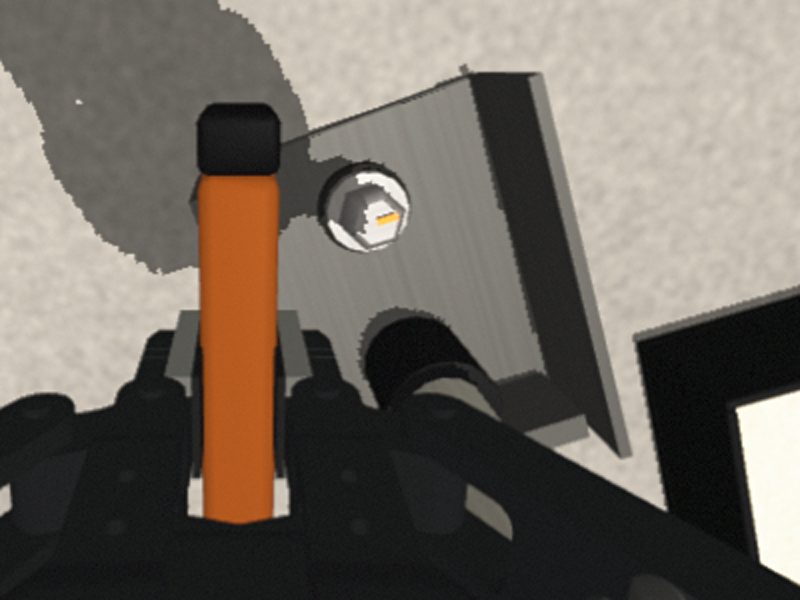

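The crop shows the flange at about (365,207), with the hex head and its orange line at (388,218) pointing right. The +y cheek's outer top edge runs from (540,73) to (630,455). Next I'll fit the flange circle, hex and bracket yaw and overlay the result.

Run:
```python
from h import *
c=dict(np.load("w4.npz"));c["k1"]=float(c["k1"])
f=lambda q:np.array(q)/2+[200,80]
a,b=[atz(c,f(q),66)[:2] for q in ((541,73),(630,455))];d=(b-a)/np.linalg.norm(b-a);print("cheek",a,b,"yaw",np.arctan2(d[1],d[0]),np.linalg.norm(b-a))
# flange: dark ring edge; bright flange -> fit by maximising gradient around projected circle
g=cv2.GaussianBlur(c["img"].astype(np.float32).mean(2),(0,0),0.8)
th=np.linspace(0,2*np.pi,180,endpoint=False);C=np.c_[np.cos(th),np.sin(th),0*th]
def samp(P): 
    u=np.array([proj(c,p) for p in P],np.float32);return cv2.remap(g,u[:,0][:,None],u[:,1][:,None],cv2.INTER_LINEAR).ravel()
best=[]
for x in np.arange(580,602,1.):
  for y in np.arange(184,206,1.):
    o=np.array([x,y,22]);best.append((np.clip(samp(o+C*17.3)-samp(o+C*19.7),-20,60).mean(),x,y))
best.sort();print(best[-5:]);
w=np.array(best[-5:]);X=(w[:,1:]).mean(0);print("centre",X,proj(c,[*X,22]))
hsv=cv2.cvtColor(c["img"],cv2.COLOR_RGB2HSV);m=np.zeros(g.shape,bool);m[180:196,384:404]=1
m&=(hsv[:,:,0]>8)&(hsv[:,:,0]<25)&(hsv[:,:,1]>110);ys,xs=np.nonzero(m)
L=np.array([atz(c,(x,y),40)[:2] for x,y in zip(xs,ys)]);mu=L.mean(0);v=np.linalg.svd(L-mu)[2][0];print("line",mu,"off",mu-X,len(L),"dir",np.arctan2(v[1],v[0]),"radial",np.arctan2(*(mu-X)[::-1]),np.ptp((L-mu)@v))
t=np.arctan2(*(mu-X)[::-1])-np.pi
k=14;B=(350,155,405,210);i=cv2.resize(c["img"][B[1]:B[3],B[0]:B[2],::-1],None,fx=10,fy=10,interpolation=cv2.INTER_CUBIC)
def draw(P,col):
    u=np.array([(proj(c,p)-B[:2]+.5)*10 for p in P]);cv2.polylines(i,[u.astype(int).reshape(-1,1,2)],True,col,1)
o=np.array([*X,0])
draw(o+C*18.5+[0,0,22],(0,255,0))
for tt,col in((t,(0,0,255)),(np.arctan2(v[1],v[0]),(255,0,0))):
    H=np.array([[np.cos(tt+j*np.pi/3),np.sin(tt+j*np.pi/3),0] for j in range(6)])
    draw(o+H*13.86*.7+[0,0,40],col);draw(o+H*13.86+[0,0,35],col)
cv2.imwrite("pics/ov.png",i)
```

```text
cheek [548.62076044 260.75917407] [712.31811294 265.05386076] yaw 0.026229512461560387 163.75367949259328
[(np.float32(40.843124), np.float64(591.0), np.float64(196.0)), (np.float32(45.315308), np.float64(589.0), np.float64(196.0)), (np.float32(48.255928), np.float64(590.0), np.float64(196.0)), (np.float32(48.32954), np.float64(589.0), np.float64(195.0)), (np.float32(50.198433), np.float64(590.0), np.float64(195.0))]
centre [589.8 195.6] [383.68466358 185.71611591]
line [589.96279452 200.31050715] off [0.16279452 4.71050715] 37 dir -1.6119712785815408 radial 1.5362502047914297 8.759704064680339
```

View pics/ov.png

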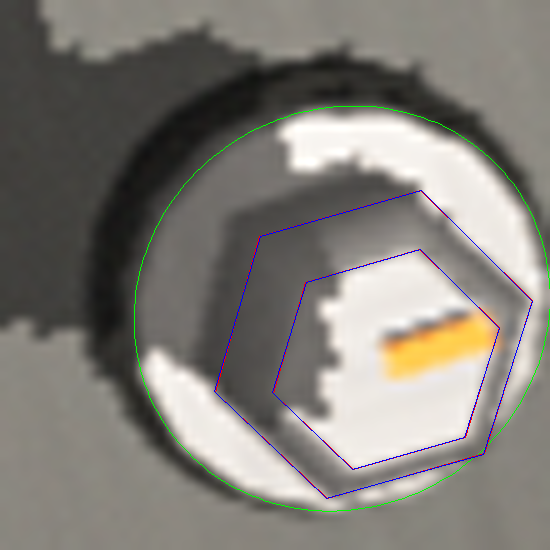

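The overlay matches: green is the flange, red/blue is the hex. That puts the bolt at (589.8, 195.4), with a hex corner at yaw 1.533, so the spanner's yaw should be 0.486. The bracket's yaw is 0.026. The cheek checks out: 163.8 mm long against 165, and 66.4 mm offset against 67. Next I'll bring the ring above the bolt.

Request:
apply_moves:
  increments:
    - [[1, 28.8, -9.8, 0, 0], [1, 28.8, -9.8, 0, 0], [1, 28.8, -9.8, 0, 0], [1, 0, 0, 0, -0.08], [1, 0, 0, 0, -0.16]]

```text
time_s: 13.22
ee_pos: [483.9, 139.0, 117.1]
ee_rot: [0.13, 3.137, 0.007]
wrist_force: [0.4, 0.2, -2.5]
gripper_width: 14.9
grasp_force: 78.7
```

Request:
apply_moves:
  increments:
    - [[1, 0, 0, 0, -0.16], [1, 0, 0, 0, -0.16], [1, 0, 0, 0, -0.16], [1, 0, 0, 0, -0.096], [1, 0, 0, 0, 0]]

```text
time_s: 13.85
ee_pos: [484.2, 139.1, 116.8]
ee_rot: [-0.757, 3.046, 0.005]
wrist_force: [0.4, 0.1, -2.2]
gripper_width: 14.5
grasp_force: 78.6
```

Request:
apply_moves:
  increments:
    - [[1, 0, 0, 25, 0], [1, 0, 0, 35, 0], [1, 0, 0, 20, 0], [1, 0, 0, 0, 0]]

```text
time_s: 14.35
ee_pos: [482.9, 139.2, 35.2]
ee_rot: [0.757, -3.048, -0.005]
wrist_force: [0.1, -0.0, -2.5]
gripper_width: 14.8
grasp_force: 78.6
```

```bash
cat >> h.py <<'E'
B=np.array([589.8,195.4]);r=119.7
def err(s,yaw,th=None):
    k=(yaw-np.pi-.004+np.pi)%(2*np.pi)-np.pi
    e=np.array([np.cos(k),np.sin(k)]);ring=np.array(s["ee_pos"][:2])+r*e;d=B-ring
    print("keyyaw",round(k,4),"ring",ring.round(1),"need tool dx,dy",(-(d@e)).round(2),(d@np.array([-e[1],e[0]])).round(2))
    F=np.array(s["wrist_force"]);p=np.array(s["ee_pos"][:2])-B
    print("bolt torque on tool",round(s["ft_torque"][2]+(p[0]*F[1]-p[1]*F[0])/1000,3))
E
python3 - <<'E'
from h import *
s,R,y=st();err(s,y)
for n in["top","side"]:
    c=robot.camera(n)
    for d in robot.spot_point(n,"key_ring")[:2]: print(n,round(d["score"],2),np.round(d["at"],1),atz(c,d["at"],s["ee_pos"][2]+24.6).round(1))
E
```

```text
t 14.35 pos [482.9 139.2  35.2] yaw -2.6545 tilt [-0.002  0.003 -1.   ] q [ 0.28  0.14 -0.39  1.05  0.   -0.21] w 14.8 g 78.6 F [ 0.1 -0.  -2.5] T [-0.06  0.05  0.02]
keyyaw 0.4831 ring [588.9 194.8] need tool dx,dy -1.07 0.06
bolt torque on tool 0.027
top 0.63 [395.2 267.1] [ 347.6 -185.3   59.8]
side 0.7 [261.2 227.3] [588.5 201.3  59.8]
side 0.63 [418.  211.1] [ 314.1 -129.8   59.8]
```

Request:
apply_moves:
  increments:
    - [[1, 0, 0, 12, 0], [1, 0, 0, 5, 0], [1, 0, 0, 4, 0], [1, 0, 0, 0, 0]]

```text
time_s: 15.05
ee_pos: [484.0, 139.9, 15.2]
ee_rot: [-0.76, 3.047, 0.006]
wrist_force: [-0.4, -0.3, -3.1]
gripper_width: 14.7
grasp_force: 78.6
```

Request:
apply_moves:
  increments:
    - [[1, 0, 0, 4, 0], [1, 0, 0, 0, 0]]

```text
time_s: 15.3
ee_pos: [484.2, 140.0, 11.4]
ee_rot: [-0.76, 3.046, 0.006]
wrist_force: [0.5, -0.0, -2.6]
gripper_width: 14.6
grasp_force: 78.6
```

Run:
```python
from h import *
s,R,y=st();err(s,y)
```

```text
t 15.3 pos [484.2 140.   11.4] yaw -2.6525 tilt [ 0.001  0.004 -1.   ] q [ 0.28  0.15 -0.42  0.99  0.   -0.21] w 14.6 g 78.6 F [ 0.5 -0.  -2.6] T [-0.    0.09 -0.01]
keyyaw 0.4851 ring [590.  195.8] need tool dx,dy 0.4 -0.23
bolt torque on tool 0.021
```

Request:
apply_moves:
  increments:
    - [[1, 0, 0, 3, 0], [1, 0, 0, 0, 0]]

```text
time_s: 15.55
ee_pos: [484.1, 140.0, 8.5]
ee_rot: [-0.76, 3.046, 0.006]
wrist_force: [-0.6, -0.7, -3.0]
gripper_width: 14.8
grasp_force: 78.5
```

Request:
apply_moves:
  increments:
    - [[1, 0, 0, 3, 0], [1, 0, 0, 0, 0]]

```text
time_s: 15.8
ee_pos: [484.1, 140.0, 5.2]
ee_rot: [-0.76, 3.047, 0.006]
wrist_force: [-0.4, -1.2, -2.7]
gripper_width: 14.7
grasp_force: 78.6
```

Run:
```python
from h import *
s,R,y=st();err(s,y)
```

```text
t 15.8 pos [484.1 140.    5.2] yaw -2.6525 tilt [ 0.001  0.004 -1.   ] q [ 0.28  0.16 -0.43  0.98  0.   -0.21] w 14.7 g 78.6 F [-0.4 -1.2 -2.7] T [-0.15  0.31  0.05]
keyyaw 0.4851 ring [590.  195.8] need tool dx,dy 0.33 -0.3
bolt torque on tool 0.158
```

Request:
apply_moves:
  increments:
    - [[1, 0, 0, 3, 0], [1, 0, 0, 0, 0]]

```text
time_s: 16.05
ee_pos: [484.1, 140.0, 2.2]
ee_rot: [-0.76, 3.046, 0.006]
wrist_force: [-1.3, 0.1, -3.4]
gripper_width: 14.8
grasp_force: 78.6
```

Request:
apply_moves:
  increments:
    - [[1, 0, 0, 2.5, 0], [1, 0, 0, 0, 0]]

```text
time_s: 16.3
ee_pos: [484.1, 140.0, -0.2]
ee_rot: [-0.76, 3.046, 0.006]
wrist_force: [-1.9, -0.9, -2.8]
gripper_width: 14.9
grasp_force: 78.7
```

Request:
apply_moves:
  increments:
    - [[1, 0, 0, 1.5, 0], [1, 0, 0, 0, 0]]

```text
time_s: 16.55
ee_pos: [484.1, 140.0, -1.5]
ee_rot: [-0.76, 3.046, 0.005]
wrist_force: [-2.8, -1.7, -2.1]
gripper_width: 14.8
grasp_force: 78.7
```

Run:
```python
from h import *
s,R,y=st();err(s,y)
```

```text
t 16.55 pos [484.1 140.   -1.5] yaw -2.6525 tilt [ 0.001  0.004 -1.   ] q [ 0.28  0.16 -0.44  0.96  0.   -0.21] w 14.8 g 78.7 F [-2.8 -1.7 -2.1] T [-0.26  0.55  0.06]
keyyaw 0.4851 ring [590.  195.8] need tool dx,dy 0.4 -0.26
bolt torque on tool 0.078
```

Request:
apply_moves:
  increments:
    - [[1, 0.7, 0, 0.6, 0], [1, 0, 0, 0, 0]]

```text
time_s: 16.8
ee_pos: [484.1, 139.9, -1.9]
ee_rot: [-0.76, 3.045, 0.006]
wrist_force: [-1.0, -0.0, -2.6]
gripper_width: 14.9
grasp_force: 78.7
```

Request:
apply_moves:
  increments:
    - [[1, 0, 0, 0.6, 0], [1, 0, 0, 0, 0]]

```text
time_s: 17.05
ee_pos: [484.1, 139.9, -2.5]
ee_rot: [-0.76, 3.045, 0.006]
wrist_force: [0.5, 0.5, -3.5]
gripper_width: 14.6
grasp_force: 78.7
```

Run:
```python
from h import *
s,R,y=st();err(s,y)
```

```text
t 17.05 pos [484.1 139.9  -2.5] yaw -2.6525 tilt [ 0.002  0.004 -1.   ] q [ 0.28  0.16 -0.45  0.96  0.   -0.21] w 14.6 g 78.7 F [ 0.5  0.5 -3.5] T [0.03 0.1  0.01]
keyyaw 0.4851 ring [589.9 195.7] need tool dx,dy 0.27 -0.2
bolt torque on tool -0.015
```

Request:
apply_moves:
  increments:
    - [[1, 0, 0, 0.6, 0], [1, 0, 0, 0, 0]]

```text
time_s: 17.3
ee_pos: [484.0, 139.9, -3.0]
ee_rot: [-0.76, 3.045, 0.006]
wrist_force: [-0.2, -0.2, -2.4]
gripper_width: 14.9
grasp_force: 78.7
```

Request:
apply_moves:
  increments:
    - [[1, 0, 0, 0.6, 0], [1, 0, 0, 0, 0]]

```text
time_s: 17.55
ee_pos: [483.9, 139.8, -3.5]
ee_rot: [-0.76, 3.045, 0.006]
wrist_force: [-1.7, -0.3, -0.5]
gripper_width: 14.4
grasp_force: 79.0
```

Run:
```python
from h import *
s,R,y=st();err(s,y)
```

```text
t 17.55 pos [483.9 139.8  -3.5] yaw -2.6525 tilt [ 0.002  0.004 -1.   ] q [ 0.28  0.16 -0.45  0.96  0.   -0.21] w 14.4 g 79.0 F [-1.7 -0.3 -0.5] T [ 0.06 -0.05 -0.  ]
keyyaw 0.4851 ring [589.8 195.7] need tool dx,dy 0.15 -0.21
bolt torque on tool -0.063
```

The spanner is fully seated on the flange, with Fz unloading by 2 N. First swing.

Request:
apply_moves:
  increments:
    - [[1, -0.15, 6, 0, 0.05], [1, -0.6, 11.9, 0, 0.1], [1, -0.6, 11.9, 0, 0.1], [1, -0.15, 6, 0, 0.05], [1, 0, 0, 0, 0]]

```text
time_s: 18.18
ee_pos: [471.3, 173.3, -3.6]
ee_rot: [-0.299, 3.126, 0.005]
wrist_force: [-4.2, -3.0, 2.1]
gripper_width: 14.3
grasp_force: 79.4
```

Run:
```python
from h import *
s,R,y=st();err(s,y)
```

```text
t 18.18 pos [471.3 173.3  -3.6] yaw -2.9512 tilt [ 0.001  0.003 -1.   ] q [ 0.35  0.16 -0.45  0.96  0.    0.16] w 14.3 g 79.4 F [-4.2 -3.   2.1] T [-0.35  0.4   0.09]
keyyaw 0.1864 ring [588.9 195.5] need tool dx,dy -0.82 -0.25
bolt torque on tool 0.353
```

Request:
apply_moves:
  increments:
    - [[1, 0.2, 6, -0.3, 0.05], [1, -0.4, 11.9, 0, 0.1], [1, -0.6, 11.9, 0, 0.1], [1, -0.15, 6, 0, 0.05], [1, 0, 0, 0, 0]]

```text
time_s: 18.8
ee_pos: [469.9, 209.1, -3.3]
ee_rot: [0.171, 3.136, 0.006]
wrist_force: [-2.1, -1.0, 1.6]
gripper_width: 14.4
grasp_force: 79.2
```

Run:
```python
from h import *
s,R,y=st();err(s,y)
```

```text
t 18.8 pos [469.9 209.1  -3.3] yaw 3.0327 tilt [ 0.001  0.004 -1.   ] q [ 0.42  0.18 -0.42  0.96  0.    0.53] w 14.4 g 79.2 F [-2.1 -1.   1.6] T [-0.1   0.13  0.2 ]
keyyaw -0.1129 ring [588.8 195.6] need tool dx,dy -1.01 -0.1
bolt torque on tool 0.345
```

Good. I'll continue to about −0.71.

Request:
apply_moves:
  increments:
    - [[1, -0.15, 6, -0.2, 0.05], [1, -0.6, 11.9, 0, 0.1], [1, -0.6, 11.9, 0, 0.1], [1, -0.15, 6, 0, 0.05], [1, 0, 0, 0, 0]]

```text
time_s: 19.42
ee_pos: [479.0, 243.7, -3.0]
ee_rot: [-0.637, -3.076, -0.007]
wrist_force: [-3.0, 2.5, -0.1]
gripper_width: 14.7
grasp_force: 79.1
```

Request:
apply_moves:
  increments:
    - [[1, -0.15, 6, 0, 0.05], [1, -0.6, 11.9, 0, 0.1], [1, -0.6, 11.9, 0, 0.1], [1, -0.15, 6, 0, 0.05], [1, 0, 0, 0, 0]]

```text
time_s: 20.05
ee_pos: [497.9, 274.3, -2.8]
ee_rot: [-1.089, -2.945, -0.008]
wrist_force: [-3.8, 3.7, 0.9]
gripper_width: 14.4
grasp_force: 79.2
```

Run:
```python
from h import *
s,R,y=st();err(s,y)
```

```text
t 20.05 pos [497.9 274.3  -2.8] yaw 2.4333 tilt [ 0.001  0.005 -1.   ] q [ 0.5   0.28 -0.3   0.99  0.    1.21] w 14.4 g 79.2 F [-3.8  3.7  0.9] T [0.63 0.47 0.31]
keyyaw -0.7123 ring [588.5 196.1] need tool dx,dy -1.38 0.32
bolt torque on tool 0.279
```

Request:
apply_moves:
  increments:
    - [[1, -0.3, -11.3, 0, -0.095], [1, -0.3, -11.3, 0, -0.095], [1, 0, 0, 0, 0], [1, 0, 0, 0, 0]]

```text
time_s: 20.55
ee_pos: [485.2, 255.6, -2.7]
ee_rot: [0.811, 3.034, 0.007]
wrist_force: [0.2, 2.0, -2.0]
gripper_width: 14.2
grasp_force: 78.8
```

Run:
```python
from h import *
s,R,y=st();err(s,y)
```

```text
t 20.55 pos [485.2 255.6  -2.7] yaw 2.6195 tilt [ 0.002  0.004 -1.   ] q [ 0.48  0.24 -0.35  0.98  0.    1.01] w 14.2 g 78.8 F [ 0.2  2.  -2. ] T [ 0.12 -0.08  0.13]
keyyaw -0.5261 ring [588.7 195.4] need tool dx,dy -0.97 0.51
bolt torque on tool -0.093
```

Nearly free at key yaw −0.526, so that is the middle of the slack. Now I'll lift off, swing back 60° and check.

Request:
apply_moves:
  increments:
    - [[1, 0, 0, -5, 0], [1, 0, 0, -8, 0], [1, 0, 0, -8, 0], [1, 0, 0, -3, 0], [1, 0, 0, 0, 0]]

```text
time_s: 21.18
ee_pos: [484.8, 255.5, 21.5]
ee_rot: [0.809, 3.035, 0.007]
wrist_force: [-0.1, -0.3, -3.3]
gripper_width: 14.6
grasp_force: 78.6
```

Request:
apply_moves:
  increments:
    - [[1, -1.34, -17.86, 0, -0.15], [1, -1.34, -17.86, 0, -0.15], [1, -1.34, -17.86, 0, -0.15], [1, -1.34, -17.86, 0, -0.15], [1, -1.34, -17.86, 0, -0.15]]

```text
time_s: 21.8
ee_pos: [471.5, 168.2, 20.6]
ee_rot: [-0.367, 3.119, 0.006]
wrist_force: [0.3, 0.2, -3.2]
gripper_width: 14.5
grasp_force: 78.7
```

Request:
apply_moves:
  increments:
    - [[1, -1.34, -17.86, 0, -0.15], [1, -1.5, -17.5, 0, -0.147], [1, -0.3, 0, 0, 0], [1, 0, 0, 0, 0], [1, 0, 0, 0, 0]]

```text
time_s: 22.42
ee_pos: [485.1, 136.7, 20.6]
ee_rot: [-0.816, 3.032, 0.006]
wrist_force: [0.2, 0.9, -2.7]
gripper_width: 14.4
grasp_force: 78.7
```

Run:
```python
from h import *
s,R,y=st();err(s,y)
```

```text
t 22.43 pos [485.1 136.7  20.6] yaw -2.6159 tilt [ 0.001  0.004 -1.   ] q [ 0.27  0.15 -0.41  1.01  0.   -0.25] w 14.4 g 78.7 F [ 0.2  0.9 -2.7] T [-0.02  0.08  0.05]
keyyaw 0.5217 ring [588.9 196.4] need tool dx,dy -0.3 -1.27
bolt torque on tool -0.033
```

Request:
apply_moves:
  increments:
    - [[1, -0.2, -0.7, 5, 0], [1, 0, 0, 4, 0], [1, 0, 0, 4, 0], [1, 0, 0, 0, 0]]

```text
time_s: 22.92
ee_pos: [485.6, 135.8, 7.2]
ee_rot: [-0.817, 3.032, 0.006]
wrist_force: [0.2, 0.5, -2.4]
gripper_width: 14.6
grasp_force: 78.7
```

Request:
apply_moves:
  increments:
    - [[1, 0, 0, 3, 0], [1, 0, 0, 0, 0]]

```text
time_s: 23.18
ee_pos: [485.8, 135.7, 4.5]
ee_rot: [-0.816, 3.032, 0.006]
wrist_force: [-0.6, 0.4, -3.4]
gripper_width: 14.7
grasp_force: 78.7
```

Run:
```python
from h import *
s,R,y=st();err(s,y)
```

```text
t 23.18 pos [485.8 135.7   4.5] yaw -2.6156 tilt [ 0.001  0.004 -1.   ] q [ 0.27  0.16 -0.43  0.97  0.   -0.26] w 14.7 g 78.7 F [-0.6  0.4 -3.4] T [-0.03  0.1  -0.  ]
keyyaw 0.522 ring [589.6 195.4] need tool dx,dy -0.15 -0.12
bolt torque on tool -0.082
```

Sliding on freely. Down to the flange.

Request:
apply_moves:
  increments:
    - [[1, 0, 0, 3, 0], [1, 0, 0, 2.5, 0], [1, 0, 0, 0, 0]]

```text
time_s: 23.55
ee_pos: [485.9, 135.8, -1.1]
ee_rot: [-0.816, 3.032, 0.005]
wrist_force: [0.2, 0.4, -3.2]
gripper_width: 14.7
grasp_force: 78.7
```

Request:
apply_moves:
  increments:
    - [[1, 0, 0, 1.5, 0], [1, 0, 0, 0.5, 0], [1, 0, 0, 0, 0]]

```text
time_s: 23.92
ee_pos: [486.0, 135.8, -2.8]
ee_rot: [-0.816, 3.031, 0.005]
wrist_force: [-1.2, -1.1, -3.0]
gripper_width: 14.7
grasp_force: 78.7
```

Run:
```python
from h import *
s,R,y=st();err(s,y)
```

```text
t 23.93 pos [486.  135.8  -2.8] yaw -2.6155 tilt [ 0.001  0.004 -1.   ] q [ 0.27  0.17 -0.44  0.96  0.   -0.26] w 14.7 g 78.7 F [-1.2 -1.1 -3. ] T [-0.06  0.15  0.02]
keyyaw 0.5221 ring [589.8 195.5] need tool dx,dy 0.04 -0.14
bolt torque on tool 0.065
```

Request:
apply_moves:
  increments:
    - [[1, 0.1, 6, 0.5, 0.05], [1, -0.4, 11.9, 0, 0.1], [1, -0.6, 11.9, 0, 0.1], [1, 0, 0, 0, 0]]

```text
time_s: 24.42
ee_pos: [473.8, 163.1, -3.1]
ee_rot: [-0.435, 3.109, 0.005]
wrist_force: [-1.2, -1.1, -1.7]
gripper_width: 14.6
grasp_force: 78.9
```

```bash
cat >> h.py <<'E'
def avg(n=5):
    s,R,y=st();err(s,y);o=[]
    for _ in range(n):
        robot.camera("side");s=robot.read_state();F=np.array(s["wrist_force"]);p=np.array(s["ee_pos"][:2])-B
        o.append([s["ft_torque"][2]+(p[0]*F[1]-p[1]*F[0])/1000,*F])
    o=np.array(o);print("AVG torque",o[:,0].mean().round(3),"sd",o[:,0].std().round(3),"F",o[:,1:].mean(0).round(1))
E
python3 -c "
from h import *
avg()"
```

```text
t 24.43 pos [473.8 163.1  -3.1] yaw -2.8635 tilt [ 0.002  0.003 -1.   ] q [ 0.33  0.16 -0.45  0.96  0.    0.05] w 14.6 g 78.9 F [-1.2 -1.1 -1.7] T [-0.29  0.14  0.14]
keyyaw 0.2741 ring [589.1 195.5] need tool dx,dy -0.68 -0.27
bolt torque on tool 0.219
AVG torque 0.206 sd 0.064 F [-2.  -0.3 -0.4]
```

Request:
apply_moves:
  increments:
    - [[1, -0.04, 3, 0, 0.025], [1, -0.04, 3, 0, 0.025], [1, 0, 0, 0, 0]]

```text
time_s: 25.05
ee_pos: [472.3, 168.8, -3.2]
ee_rot: [-0.354, 3.12, 0.005]
wrist_force: [-2.7, -1.7, 1.0]
gripper_width: 14.8
grasp_force: 79.1
```

```bash
python3 -c "
from h import *
avg()"
```

```text
t 25.05 pos [472.3 168.8  -3.2] yaw -2.9156 tilt [ 0.001  0.004 -1.   ] q [ 0.34  0.16 -0.45  0.96  0.    0.12] w 14.8 g 79.1 F [-2.7 -1.7  1. ] T [-0.29  0.49  0.19]
keyyaw 0.222 ring [589.1 195.2] need tool dx,dy -0.72 0.04
bolt torque on tool 0.325
AVG torque 0.242 sd 0.021 F [-3.9 -0.9  0.7]
```

Request:
apply_moves:
  increments:
    - [[1, 0.1, 3.6, -0.2, 0.03], [1, -0.05, 3.6, 0, 0.03], [1, 0, 0, 0, 0]]

```text
time_s: 25.68
ee_pos: [470.9, 176.0, -3.0]
ee_rot: [-0.26, 3.129, 0.006]
wrist_force: [-1.2, -0.8, -0.3]
gripper_width: 14.3
grasp_force: 79.0
```

```bash
python3 -c "
from h import *
avg()"
```

```text
t 25.68 pos [470.9 176.   -3. ] yaw -2.9757 tilt [ 0.001  0.004 -1.   ] q [ 0.36  0.16 -0.45  0.96  0.    0.19] w 14.3 g 79.0 F [-1.2 -0.8 -0.3] T [-0.24  0.45  0.2 ]
keyyaw 0.1619 ring [589.1 195.3] need tool dx,dy -0.72 -0.03
bolt torque on tool 0.274
AVG torque 0.247 sd 0.08 F [-2.6 -0.6 -1.2]
```

Request:
apply_moves:
  increments:
    - [[1, 0, 3.6, 0, 0.03], [1, -0.05, 3.6, 0, 0.03], [1, 0, 0, 0, 0]]

```text
time_s: 26.3
ee_pos: [469.9, 183.2, -3.0]
ee_rot: [-0.166, 3.136, 0.006]
wrist_force: [-2.3, -1.5, -1.0]
gripper_width: 14.2
grasp_force: 78.9
```

```bash
python3 -c "
from h import *
avg(4)"
```

```text
t 26.3 pos [469.9 183.2  -3. ] yaw -3.0357 tilt [ 0.001  0.004 -1.   ] q [ 0.37  0.17 -0.44  0.96  0.    0.26] w 14.2 g 78.9 F [-2.3 -1.5 -1. ] T [-0.14  0.4   0.21]
keyyaw 0.1019 ring [589.  195.3] need tool dx,dy -0.8 -0.01
bolt torque on tool 0.356
AVG torque 0.277 sd 0.095 F [-2.2 -0.3 -1.4]
```

Request:
apply_moves:
  increments:
    - [[1, -0.05, 3.6, 0, 0.03], [1, -0.05, 3.6, 0, 0.03], [1, 0, 0, 0, 0]]

```text
time_s: 26.88
ee_pos: [469.4, 190.4, -2.9]
ee_rot: [-0.072, 3.139, 0.006]
wrist_force: [-1.4, -0.7, -1.6]
gripper_width: 14.8
grasp_force: 78.9
```

```bash
python3 -c "
from h import *
avg(4)"
```

```text
t 26.88 pos [469.4 190.4  -2.9] yaw -3.0957 tilt [ 0.002  0.004 -1.   ] q [ 0.38  0.17 -0.44  0.96  0.    0.34] w 14.8 g 78.9 F [-1.4 -0.7 -1.6] T [-0.09  0.35  0.23]
keyyaw 0.0419 ring [589.  195.4] need tool dx,dy -0.8 -0.02
bolt torque on tool 0.308
AVG torque 0.251 sd 0.038 F [-2.2  0.2 -1.3]
```

Request:
apply_moves:
  increments:
    - [[1, -0.05, 3.6, 0, 0.03], [1, -0.05, 3.6, 0, 0.03], [1, 0, 0, 0, 0]]

```text
time_s: 27.45
ee_pos: [469.2, 197.6, -2.9]
ee_rot: [0.022, 3.14, 0.006]
wrist_force: [-1.8, -0.7, -1.4]
gripper_width: 14.7
grasp_force: 78.9
```

```bash
python3 -c "
from h import *
avg(4)"
```

```text
t 27.45 pos [469.2 197.6  -2.9] yaw 3.1275 tilt [ 0.001  0.004 -1.   ] q [ 0.4   0.17 -0.43  0.96  0.    0.41] w 14.7 g 78.9 F [-1.8 -0.7 -1.4] T [-0.01  0.33  0.22]
keyyaw -0.0181 ring [588.9 195.4] need tool dx,dy -0.88 0.03
bolt torque on tool 0.305
AVG torque 0.289 sd 0.027 F [-2.   0.  -1.1]
```

Request:
apply_moves:
  increments:
    - [[1, -0.05, 3.6, 0, 0.03], [1, -0.05, 3.6, 0, 0.03], [1, 0, 0, 0, 0]]

```text
time_s: 28.02
ee_pos: [469.5, 204.8, -2.9]
ee_rot: [0.116, 3.138, 0.006]
wrist_force: [-2.1, -0.1, -0.3]
gripper_width: 14.7
grasp_force: 78.9
```

```bash
python3 -c "
from h import *
avg(4)"
```

```text
t 28.02 pos [469.5 204.8  -2.9] yaw 3.0675 tilt [ 0.001  0.004 -1.   ] q [ 0.41  0.18 -0.43  0.96  0.    0.48] w 14.7 g 78.9 F [-2.1 -0.1 -0.3] T [0.02 0.4  0.32]
keyyaw -0.0781 ring [588.9 195.4] need tool dx,dy -0.93 0.06
bolt torque on tool 0.361
AVG torque 0.26 sd 0.033 F [-2.1  0.5 -1.3]
```

Request:
apply_moves:
  increments:
    - [[1, -0.05, 3.6, 0, 0.03], [1, -0.05, 3.6, 0, 0.03], [1, 0, 0, 0, 0]]

```text
time_s: 28.6
ee_pos: [470.3, 211.9, -2.8]
ee_rot: [0.21, 3.133, 0.006]
wrist_force: [-1.9, -0.0, -1.1]
gripper_width: 14.6
grasp_force: 78.9
```

```bash
python3 -c "
from h import *
avg(4)"
```

```text
t 28.6 pos [470.3 211.9  -2.8] yaw 3.0074 tilt [ 0.001  0.004 -1.   ] q [ 0.42  0.19 -0.42  0.96  0.    0.56] w 14.6 g 78.9 F [-1.9 -0.  -1.1] T [0.05 0.41 0.27]
keyyaw -0.1382 ring [588.9 195.4] need tool dx,dy -0.94 0.09
bolt torque on tool 0.301
AVG torque 0.254 sd 0.072 F [-2.4  0.8 -1.3]
```

Request:
apply_moves:
  increments:
    - [[1, -0.05, 3.6, 0, 0.03], [1, -0.05, 3.6, 0, 0.03], [1, 0, 0, 0, 0]]

```text
time_s: 29.18
ee_pos: [471.4, 219.0, -2.8]
ee_rot: [0.304, 3.126, 0.006]
wrist_force: [-2.3, 0.7, -1.2]
gripper_width: 14.5
grasp_force: 79.0
```

```bash
python3 -c "
from h import *
avg(4)"
```

```text
t 29.18 pos [471.4 219.   -2.8] yaw 2.9475 tilt [ 0.001  0.004 -1.   ] q [ 0.43  0.19 -0.41  0.96  0.    0.63] w 14.5 g 79.0 F [-2.3  0.7 -1.2] T [0.13 0.42 0.35]
keyyaw -0.1981 ring [588.8 195.4] need tool dx,dy -1.03 0.18
bolt torque on tool 0.328
AVG torque 0.281 sd 0.028 F [-2.4  1.2 -1.2]
```

Request:
apply_moves:
  increments:
    - [[1, -0.05, 3.6, 0, 0.03], [1, -0.05, 3.6, 0, 0.03], [1, 0, 0, 0, 0]]

```text
time_s: 29.75
ee_pos: [473.0, 225.9, -2.8]
ee_rot: [0.398, 3.116, 0.006]
wrist_force: [-3.3, 0.8, -0.1]
gripper_width: 14.4
grasp_force: 79.1
```

```bash
python3 -c "
from h import *
avg(4)"
```

```text
t 29.75 pos [473.  225.9  -2.8] yaw 2.8875 tilt [ 0.001  0.003 -1.   ] q [ 0.44  0.2  -0.4   0.97  0.    0.7 ] w 14.4 g 79.1 F [-3.3  0.8 -0.1] T [-0.12  0.51  0.48]
keyyaw -0.2581 ring [588.7 195.3] need tool dx,dy -1.04 0.34
bolt torque on tool 0.49
AVG torque 0.555 sd 0.055 F [-2.6  0.1 -1. ]
```

The torque jumped to about 0.55 N m, so the bolt is at its stop. A last small nip.

Request:
apply_moves:
  increments:
    - [[1, 0, 1.2, 0, 0.01], [1, 0, 1.0, 0, 0.008], [1, 0, 0, 0, 0]]

```text
time_s: 30.32
ee_pos: [473.5, 227.9, -2.8]
ee_rot: [0.426, 3.112, 0.006]
wrist_force: [-4.6, 0.4, -0.3]
gripper_width: 14.9
grasp_force: 79.0
```

```bash
python3 -c "
from h import *
avg(8)"
```

```text
t 30.32 pos [473.5 227.9  -2.8] yaw 2.8696 tilt [ 0.001  0.004 -1.   ] q [ 0.45  0.2  -0.4   0.97  0.    0.72] w 14.9 g 79.0 F [-4.6  0.4 -0.3] T [-0.11  0.63  0.48]
keyyaw -0.276 ring [588.7 195.3] need tool dx,dy -1.06 0.43
bolt torque on tool 0.586
AVG torque 0.596 sd 0.09 F [-3.6 -0.3 -0.5]
```

Request:
apply_moves:
  increments:
    - [[1, 0, 1.0, 0, 0.008], [1, 0, 0.8, 0, 0.007], [1, 0, 0, 0, 0]]

```text
time_s: 31.1
ee_pos: [474.0, 229.7, -2.8]
ee_rot: [0.449, 3.109, 0.006]
wrist_force: [-3.9, -1.3, -0.5]
gripper_width: 14.8
grasp_force: 79.1
```

```bash
python3 -c "
from h import *
avg(10)"
```

```text
t 31.1 pos [474.  229.7  -2.8] yaw 2.8546 tilt [ 0.001  0.004 -1.   ] q [ 0.45  0.2  -0.4   0.97  0.    0.74] w 14.8 g 79.1 F [-3.9 -1.3 -0.5] T [-0.2   0.83  0.42]
keyyaw -0.291 ring [588.6 195.3] need tool dx,dy -1.08 0.41
bolt torque on tool 0.702
AVG torque 0.661 sd 0.083 F [-4.4 -0.8 -0.5]
```

Request:
apply_moves:
  increments:
    - [[1, 0, 1.1, 0, 0.009], [1, 0, 0, 0, 0], [1, 0, 0, 0, 0]]

```text
time_s: 31.98
ee_pos: [474.4, 230.7, -2.8]
ee_rot: [0.463, 3.107, 0.006]
wrist_force: [-3.5, -1.0, -0.9]
gripper_width: 14.5
grasp_force: 79.1
```

```bash
python3 -c "
from h import *
avg(10)"
```

```text
t 31.98 pos [474.4 230.7  -2.8] yaw 2.8457 tilt [ 0.001  0.004 -1.   ] q [ 0.45  0.21 -0.39  0.97  0.    0.75] w 14.5 g 79.1 F [-3.5 -1.  -0.9] T [-0.29  0.85  0.42]
keyyaw -0.2999 ring [588.7 195.4] need tool dx,dy -1.03 0.33
bolt torque on tool 0.656
AVG torque 0.702 sd 0.063 F [-4.6 -1.2 -0.6]
```

0.70 N m reached. Unload to mid-slack, then lift off.

Request:
apply_moves:
  increments:
    - [[1, -0.2, -9.5, 0, -0.08], [1, -0.3, -9.5, 0, -0.08], [1, -0.3, -9.5, 0, -0.08], [1, 0, 0, 0, 0], [1, 0, 0, 0, 0]]

```text
time_s: 33.1
ee_pos: [469.7, 203.1, -2.7]
ee_rot: [0.091, 3.138, 0.007]
wrist_force: [-1.4, -0.9, -3.5]
gripper_width: 14.7
grasp_force: 78.7
```

```bash
python3 -c "
from h import *
avg(4)"
```

```text
t 33.1 pos [469.7 203.1  -2.7] yaw 3.0838 tilt [ 0.002  0.004 -1.   ] q [ 0.41  0.18 -0.43  0.96  0.    0.46] w 14.7 g 78.7 F [-1.4 -0.9 -3.5] T [-0.04  0.36 -0.  ]
keyyaw -0.0618 ring [589.2 195.7] need tool dx,dy -0.64 -0.29
bolt torque on tool 0.113
AVG torque 0.028 sd 0.064 F [-0.6 -0.5 -2.1]
```

Request:
apply_moves:
  increments:
    - [[1, 0, 0, -6, 0], [1, 0, 0, -10, 0], [1, 0, 0, -20, 0], [1, 0, 0, -40, 0], [1, 0, 0, -40, 0]]

```text
time_s: 33.92
ee_pos: [468.9, 202.3, 115.0]
ee_rot: [0.088, 3.139, 0.007]
wrist_force: [0.9, -0.2, -2.3]
gripper_width: 14.8
grasp_force: 78.6
```

Request:
apply_moves:
  increments:
    - [[1, 0, 0, 0, 0], [1, -7.7, -29.9, 0, 0], [1, -12, -46, 0, 0], [1, -12, -46, 0, 0], [1, -12, -46, 0, 0]]

```text
time_s: 34.55
ee_pos: [502.8, 30.9, 111.7]
ee_rot: [0.087, 3.14, 0.006]
wrist_force: [1.6, 0.6, -3.8]
gripper_width: 14.5
grasp_force: 78.8
```

Request:
apply_moves:
  increments:
    - [[1, -12, -46, 0, 0], [1, -12, -46, 0, 0], [1, -12, -46, 0, 0], [1, -12, -46, 0, 0], [1, -6, -25, 0, 0]]

```text
time_s: 35.17
ee_pos: [545.1, -181.6, 110.5]
ee_rot: [-0.091, -3.14, -0.006]
wrist_force: [-0.1, 0.7, -2.7]
gripper_width: 14.5
grasp_force: 78.8
```

Request:
apply_moves:
  increments:
    - [[1, 0, 0, 0, 0.134], [1, 0, 0, 0, 0.134], [1, 0, 0, 0, 0], [1, 0, 0, 0, 0]]

```text
time_s: 35.67
ee_pos: [545.1, -179.2, 111.2]
ee_rot: [-0.503, -3.101, -0.007]
wrist_force: [-0.3, -0.2, -3.3]
gripper_width: 14.8
grasp_force: 78.9
```

```bash
python3 -c "
from h import *
s,R,y=st()
print((R.T@(np.array([545.4,-179,-21.6])-s['ee_pos'])).round(1))
c=robot.camera('wrist')
for k in ('washer','spare_nut','mat'):
    for d in robot.spot_point('wrist',k)[:1]: print(k,d['score'],atz(c,d['at'],0 if k=='mat' else 3).round(1))
"
```

```text
t 35.67 pos [ 545.1 -179.2  111.2] yaw 2.82 tilt [ 0.001  0.004 -1.   ] q [-0.32  0.23 -0.1   1.24  0.    0.  ] w 14.8 g 78.9 F [-0.3 -0.2 -3.3] T [0.03 0.02 0.03]
[ -0.3  -0.3 132.8]
spare_nut 0.37 [ 564.5 -462.8    3. ]
```

Request:
apply_moves:
  increments:
    - [[1, 0, 0, 35, 0], [1, 0, 0, 40, 0], [1, 0, 0, 35, 0], [1, 0, 0, 15, 0], [1, 0, 0, 4, 0]]

```text
time_s: 36.5
ee_pos: [545.4, -178.8, -17.6]
ee_rot: [-0.506, -3.1, -0.007]
wrist_force: [-0.2, 0.3, -2.6]
gripper_width: 14.3
grasp_force: 78.9
```

Request:
apply_moves:
  increments:
    - [[1, 0, 0, 2, 0], [1, 0, 0, 1, 0], [1, 0, 0, 0, 0]]

```text
time_s: 36.88
ee_pos: [546.2, -179.1, -19.4]
ee_rot: [0.506, 3.098, 0.006]
wrist_force: [0.1, -0.3, -2.8]
gripper_width: 14.9
grasp_force: 78.9
```

```bash
python3 -c "
from h import *
avg(2)"
```

```text
t 36.88 pos [ 546.2 -179.1  -19.4] yaw 2.8177 tilt [ 0.003  0.004 -1.   ] q [-0.32  0.3  -0.31  0.96  0.    0.  ] w 14.9 g 78.9 F [ 0.1 -0.3 -2.8] T [ 0.02  0.06 -0.05]
keyyaw -0.3279 ring [ 659.5 -217.6] need tool dx,dy 198.97 368.57
bolt torque on tool -0.007
AVG torque 0.098 sd 0.001 F [ 0.2 -0.4 -2.7]
```

Request:
apply_moves:
  increments:
    - [[1, 0, 0, 0.8, 0], [1, 0, 0, 0, 0]]

```text
time_s: 37.22
ee_pos: [545.6, -178.9, -21.1]
ee_rot: [0.507, 3.1, 0.007]
wrist_force: [0.6, 0.2, -2.9]
gripper_width: 14.7
grasp_force: 78.9
```

Request:
apply_moves:
  increments:
    - [[1, 0, 0, 0.8, 0], [1, 0, 0, 0, 0]]

```text
time_s: 37.48
ee_pos: [545.7, -178.9, -21.5]
ee_rot: [0.506, 3.1, 0.006]
wrist_force: [-1.6, 1.1, 1.3]
gripper_width: 14.7
grasp_force: 79.5
```

```bash
python3 -c "
from h import *
avg(3)"
```

```text
t 37.48 pos [ 545.7 -178.9  -21.5] yaw 2.8177 tilt [ 0.002  0.004 -1.   ] q [-0.32  0.3  -0.31  0.96  0.    0.  ] w 14.7 g 79.5 F [-1.6  1.1  1.3] T [ 0.09  0.3  -0.02]
keyyaw -0.3279 ring [ 659.  -217.4] need tool dx,dy 198.44 368.55
bolt torque on tool -0.65
AVG torque -0.673 sd 0.02 F [-1.6  0.6  2.4]
```

On the mat (contact). Release and retreat upward.

Request:
apply_moves:
  increments:
    - [[0.6, 0, 0, 0, 0], [0.6, 0, 0, 0, 0], [0.6, 0, 0, 0, 0], [0.6, 0, 0, 0, 0]]

```text
time_s: 38.12
ee_pos: [545.7, -178.9, -21.9]
ee_rot: [0.506, 3.1, 0.007]
wrist_force: [-0.0, -0.2, -0.2]
gripper_width: 34.2
grasp_force: 0.0
```

Request:
apply_moves:
  increments:
    - [[0.6, 0, 0, -15, 0], [0.6, 0, 0, -35, 0], [0.6, 0, 0, -45, 0], [0.6, 0, 0, -45, 0], [0.6, 0, 0, 0, 0]]

```text
time_s: 38.75
ee_pos: [548.0, -180.3, 123.5]
ee_rot: [0.505, 3.092, 0.004]
wrist_force: [0.4, -0.0, -0.8]
gripper_width: 33.8
grasp_force: 0.0
```

Request:
apply_moves:
  increments:
    - [[0.6, 30, 0, 0, 0], [0.6, 50, 0, 0, 0], [0.6, 50, 0, 0, 0], [0.6, 0, 0, 0, 0]]

```text
time_s: 39.25
ee_pos: [418.9, -137.0, 117.9]
ee_rot: [-0.506, -3.1, -0.007]
wrist_force: [0.2, 0.1, -0.6]
gripper_width: 34.4
grasp_force: 0.0
```

Run:
```python
from h import *
s,R,y=st()
a=robot.camera("wrist")["img"];c=robot.camera("top")["img"];a=cv2.resize(a[100:400,100:540],(396,270));c=c[110:250,215:430]
cv2.imwrite("pics/fin.png",np.hstack([a,cv2.resize(c,(404,270),interpolation=cv2.INTER_CUBIC)])[:,:,::-1])
```

```text
t 39.25 pos [ 418.9 -137.   117.9] yaw 2.8177 tilt [-0.     0.004 -1.   ] q [-0.32 -0.02 -0.37  1.22  0.    0.  ] w 34.4 g 0.0 F [ 0.2  0.1 -0.6] T [ 0.03 -0.07 -0.01]
```

View pics/fin.png

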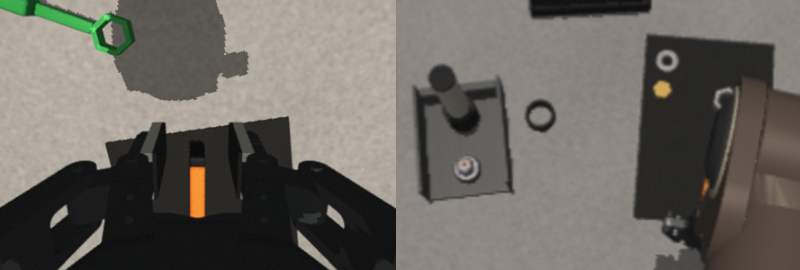

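The spanner is back on the mat (grip at left-panel (197,190), ring at right-panel (722,98)). The washer, nut and collar have not moved, and the bolt's line has turned about 92° clockwise and now points up at (463,160). Handing in.

```bash
python3 -c "
from h import *
print(robot.job_done())"
```

```text
the job is handed in; nothing more can be done
None
```

I tightened the bolt clockwise to its stop in two swings, nipped it up at about 0.70 N m (estimated from the wrist force readings), laid the spanner flat on the mat where it started, let go, and handed the job in at about 39 s.

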